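# Press the lid onto a jam jar and ease the press back up

### The arm

A 7-joint arm with a two-finger parallel gripper is mounted at the origin on the work surface. World frame = base frame: x ahead of the robot, y to its left, z up, the work surface at z = 0. Lengths are in m, angles in rad, forces in N, time in s.
With the tool pointing down it reaches from about 0.4 to 0.875 m from the base axis. Payload 19.3 kg.
Tool frame: the origin (TCP) lies between the finger pads; the fingertips stand 17 mm ahead of it and the grasp point (between the pads) lies 2 mm behind it (bot.tips_ahead is the z of the fingertips in the tool frame, in m); z points along the fingers, y is the direction in which the jaws open and shut (so a half turn about z gives the same grasp; the last joint's range is limited). The gripper opens to 85 mm and grips with 20 to 120 N. Pads are 22 mm wide; open, the fingers measure 114 mm over their backs; the gripper's body (76 mm by 85 mm) begins 54 mm behind the grasp point. The pads swing forward as they close: fully open they stand 13 mm farther back than shut.
Start: joints at [1.061, 0.521, -0.036, 1.599, 0.021, 1.021, -0.113], TCP at [0.266, -0.566, 0.248] pointing down, gripper open.
Joint ranges: [-2.91, 2.91], [-0.3, 2.13], [-1.5, 1.42], [0.17, 2.43], [-1.26, 4.41], [0.16, 1.93], [-2.52, 2.52]. Speed limits (rad/s): [1.89, 1.89, 2.39, 2.39, 3.01, 3.01, 3.01].

### API

Orientations are given as [roll, pitch, yaw] about the fixed x, y, z axes, in that order (R = Rz(yaw) Ry(pitch) Rx(roll)).
In Python, from workcell import telemetry, cams, job, bot gives the robot as it stands.
- The arm moves only by the tool arm_command, never from a script. Its argument "deltas" is a list of rows, each a list of 7 numbers: the opening, from -1 (shut) to 1 (fully open), so that 0 is half open, then the shift along the tool's x, y, z normalised to -1 to 1, where 1 is 150 mm, then the turn, a rotation vector about the tool's x, y, z normalised to -1 to 1, where 1 is 45 degrees. In form: [[hand, tx, ty, tz, rx, ry, rz], ...]. A call has 1 to 8 rows; each row is the pose to reach, as a shift and turn from the pose commanded when the call began, along the tool's axes at that moment; what a row does not reach only later rows make up. A row lasts 1/8 s, in which the tool goes at most 62.5 mm and 10.7 degrees, less where a joint would pass 70% of its speed; a pose out of reach is approached as far as the arm can. A call with a number of a shift or a turn outside -1 to 1 is refused whole. A call with a gripper value outside its range is refused whole. The fingers move at their own pace and stop on an object; "newtons" is the grip in N (left out, the last holds). Time passes only in rows, so rows that repeat a pose let the fingers close. It gives the time, the measured TCP pose, the force and the opening at its end, in the units of the state.
- telemetry.observe(): the state, without advancing time (a new reading comes with each control period).
- cams.grab_frame(name): name is "side" or "top" or "wrist"; returns the picture (420x560x3 uint8, blue, green, red); there is no depth.
- cams.get_calibration(name): a dict with "fx", "fy", "cx", "cy" (pixels), "R" (3x3) and "t" (3): a world point X has camera coordinates R X + t. Camera axes: x right, y down, z forward; pixel columns grow to the right and rows downward; lengths in m; the calibration is good to about 2 mm. A picture is of the moment at which its call begins: read the wrist's pose just before it. get_calibration takes no time and is no camera call; for the wrist camera it gives the pose at the moment of the call.
- job.job_done(): hands the job in, once; it reports no verdict.
The state is a dict: "clock": time; "qpos": joint angles; "qd": joint speeds; "joint_efforts": joint torques, N m; "position": TCP position; "tool_rot": TCP orientation; "force": force on the tool from outside, world axes, zero at the start; "moment": the same for the moment, N m; "grip_width": finger opening in m.
Only numpy, scipy, OpenCV 4.12 (cv2) and the standard library are available. Lean on these libraries where they do the work, as an engineer would, in place of code of your own. Each camera call takes 0.05 s, during which the arm holds its last target.

### The job

One of the two bench presses has a jam jar under it whose yellow lid still stands proud. Push that press's red knob all the way down so that the lid is pressed fully home, hold it a moment, then let the spring-loaded knob come back up slowly under your hand, taking about two seconds, all the way to the top before you let go; never let it fly up. Leave the empty press alone and the jar standing in its place.

Things in the scene. Friction and masses are not known exactly. Their poses are not given: they have to be found in the camera images.
- ram (a joint): Travel of the ram of the press holding the jar, m: 0 = raised by its spring, 0.040 = bottom hard stop. Slides straight down. Push on the knob: 5 N to start, 15 N at the bottom, plus 4 N while the lid slides on. Hardly damped: let go when down, it flies up at over 1 m/s. Its white pad (60 mm diameter) meets the proud lid after 32 to 34 mm; at the bottom stop the lid is home.
- ram_knob (a point): Centre of the flat top face of that press's round red knob (64 mm diameter, 25 mm thick), 290 mm above the table when up, 250 mm when down; moves with the ram. Grey C-shaped press, fixed, base 190 x 140 x 20 mm, in the point's axes: column 81 to 115 mm to +x, head 50 mm wide, up to 209 mm above the table; the knob is its highest part.
- jar_lid (a joint): Travel of the jar's yellow push-on lid down onto the jar, in m: 0 to 0.0015 = standing proud at the start, 0.008 = fully home. A stiff push fit: it stays where it is pushed.
- jar_lid_top (a point): Centre of the top of that yellow lid (73 mm diameter, 16 mm high); 118 mm above the table at the start at most, 110 mm when home. The dark jam jar (74 mm diameter) stands loose on the press base, under the ram, among four low locating pins, z axis up.
- idle_ram (a joint): Travel of the ram of the other, identical but empty press, in m: 0 = up. To be left alone.
- idle_ram_knob (a point): Centre of the top face of the empty press's red knob, 290 mm above the table, same build and axes as the other.
Not all that is in view belongs to the job. Leave any blue or pink look-alike of the part that bears jar_lid alone.

How it is judged:
On the way:
1. the knob is pressed right down and the lid is home on the jar (value of joint ram above 0.036 m and value of joint jar_lid above 0.0055 m), for 0.2 s.
At the end, for the whole second after the job is handed in: The ram is back at the top (within 4 mm), the lid is home (pushed at least 5.5 mm of its 8 mm), and the jar stands upright (within about 8 degrees) under the ram, within 15 mm of its axis (value of joint ram below 0.004 m and value of joint jar_lid above 0.0055 m and horizontal distance between jar_lid_top and ram_knob below 0.015 m and angle between jar_lid_top's own z axis and vertical below 0.15 rad); the robot touches nothing.
It fails at once if the ram flies up: it rises faster than 0.12 m/s (velocity of joint ram below -0.12 m/s).
It fails at once if the empty press is worked: its ram is pushed down more than 5 mm (value of joint idle_ram above 0.005 m).
It also fails if it takes over 38 s, if anything falls off the work surface, if the arm or the gripper's body presses on something with over 40 N, if the wrist force passes 120 N, or if a joint passes its speed limit or range.

## Working session

There is one attempt and no reset: what is moved stays moved. The work goes in short steps, Python scripts to look and compute and a tool call to move; the robot and the scene stay as the last step left them, time stands still between calls to the robot, and variables do not carry over. Pictures are saved under pics/ and viewed, and the job is handed in when it is done.

Besides the shell and the picture viewer there is one more tool, called after "Request:" as name([rows], argument=value, ...), one row to a line, values as JSON. arm_command: Moves the arm, as the interface text tells. Its arguments: {"type":"object","properties":{"deltas":{"type":"array","items":{"type":"array","items":{"type":"number"}}},"newtons":{"type":"number"}},"required":["deltas"]}

```bash
mkdir -p pics; python3 - <<'E'
from workcell import telemetry,cams,job,bot
import cv2
for n in("side","top"):
    cv2.imwrite(f"pics/{n}0.png",cams.grab_frame(n))
    c=cams.get_calibration(n); print(n,c)
print(telemetry.observe(),bot.tips_ahead)
E
```

```text
side {'fx': 414.8801937861163, 'fy': 414.8801937861163, 'cx': 286.77696897541614, 'cy': 210.90312705304322, 'R': array([[-0.81721713, -0.57619947, -0.01226125],
       [-0.28108719,  0.41705514, -0.86432343],
       [ 0.50313632, -0.70289343, -0.5027869 ]]), 't': array([0.41926415, 0.34844479, 0.78809727])}
top {'fx': 460.04872135090704, 'fy': 460.04872135090704, 'cx': 271.8573481442026, 'cy': 208.28865943992574, 'R': array([[ 0.01332396, -0.99981625, -0.01378181],
       [-0.99176442, -0.0114583 , -0.12756194],
       [ 0.12738058,  0.01536793, -0.99173485]]), 't': array([-0.05255948,  0.57009539,  1.32652356])}
{'clock': 0.1, 'qpos': array([ 1.06079485,  0.52196712, -0.03634359,  1.5999432 ,  0.02119392,
        1.02110857, -0.11281682]), 'qd': array([ 1.38038566e-04, -1.97014174e-03,  7.92184946e-04, -7.00802317e-04,
       -8.39523899e-05,  1.53240347e-03, -3.13129700e-05]), 'joint_efforts': array([ 5.40793015e-03, -9.28500438e+01,  1.98496878e+00, -3.70534801e+01,
        1.81723380e-02,  5.35372543e-03, -1.00388304e-04]), 'position': array([ 0.26595783, -0.56527243,  0.24777796]), 'tool_rot': array([-3.14055279e+00,  5.99204825e-05,  4.39784399e-01]), 'force': array([ 0.46687854,  0.02138146, -0.15965457]), 'moment': array([ 2.77602333e-03,  2.25500630e-02, -1.44259861e-05]), 'grip_width': 0.08560174039249498} 0.017
```

View pics/side0.png

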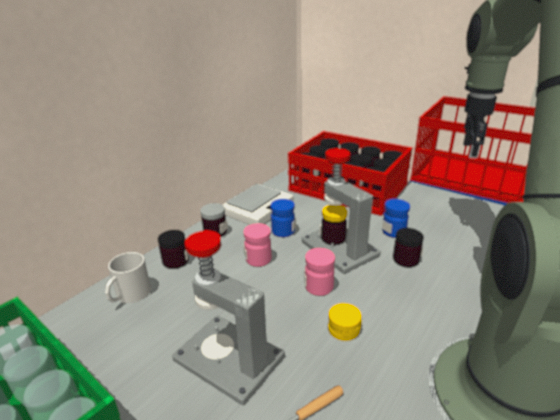

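View pics/top0.png

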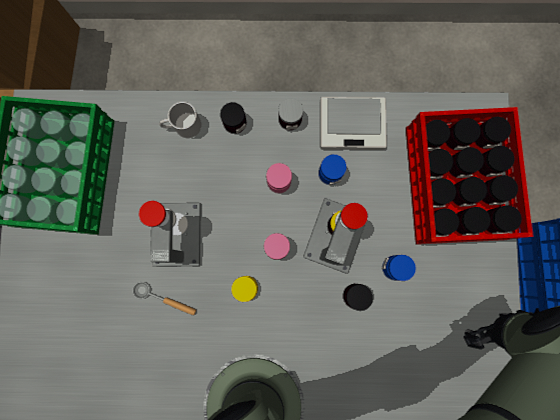

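The top view shows the jar press's knob at about (353,216), with yellow visible under its head, and the empty press's knob at (152,213). The side view shows the jar press's knob at (338,156).

```bash
cat > h.py <<'E'
import numpy as np,cv2
def ray(c,u,v):
    R=np.array(c["R"]);t=np.array(c["t"])
    return -R.T@t, R.T@np.array([(u-c["cx"])/c["fx"],(v-c["cy"])/c["fy"],1])
def onz(c,u,v,z):
    o,d=ray(c,u,v); return o+d*(z-o[2])/d[2]
def red(im):
    h=cv2.cvtColor(im,cv2.COLOR_BGR2HSV)
    return ((((h[...,0]<6)|(h[...,0]>174))&(h[...,1]>170)&(h[...,2]>90))*255).astype('uint8')
E
python3 - <<'E'
from h import *
from workcell import cams
for n,box in(("top",(325,195,375,240)),("top",(130,190,175,235)),("side",(320,140,356,168)),("side",(180,225,225,260))):
    im=cv2.imread(f"pics/{n}0.png");c=cams.get_calibration(n)
    m=red(im);k=np.zeros_like(m);x0,y0,x1,y1=box;k[y0:y1,x0:x1]=m[y0:y1,x0:x1]
    cs,_=cv2.findContours(k,cv2.RETR_EXTERNAL,cv2.CHAIN_APPROX_NONE);b=max(cs,key=cv2.contourArea)
    print(n,cv2.boundingRect(b),cv2.minEnclosingCircle(b),cv2.contourArea(b))
    M=cv2.moments(b);u,v=M['m10']/M['m00'],M['m01']/M['m00'];print(u,v,onz(c,u,v,.285),onz(c,u,v,.278))
c=cams.get_calibration("top")
# base corners
for p in((326,199),(372,214),(350,272),(305,256)): print(onz(c,*p,.02))
E
python3 - <<'E'
import cv2
for n,(x0,y0,x1,y1) in(("top",(290,185,390,285)),("side",(270,130,430,280))):
    im=cv2.imread(f"pics/{n}0.png")[y0:y1,x0:x1];cv2.imwrite(f"pics/{n}0z.png",cv2.resize(im,None,fx=4,fy=4,interpolation=2)[:600])
E
```

```text
top (341, 203, 27, 26) ((353.7545471191406, 215.595458984375), 13.251729011535645) 502.0
353.7778884462151 215.42330677290838 [ 0.52371466 -0.2466417   0.285     ] [ 0.52451835 -0.24778601  0.278     ]
top (139, 201, 26, 26) ((151.46774291992188, 213.02149963378906), 13.161781311035156) 486.0
151.63991769547326 213.1045953360768 [0.52361813 0.24171466 0.285     ] [0.52442121 0.24367086 0.278     ]
side (320, 147, 36, 21) ((337.5, 162.5), 18.06941032409668) 450.5
335.7573066962634 157.67036625971144 [ 0.51403698 -0.2249896   0.285     ] [ 0.52191592 -0.23966164  0.278     ]
side (184, 229, 37, 28) ((202.16949462890625, 240.61016845703125), 18.692367553710938) 718.5
202.6910229645094 243.01902110879146 [0.52035124 0.24250358 0.285     ] [0.52833604 0.23566872 0.278     ]
[ 0.60275204 -0.20728613  0.02      ]
[ 0.55905217 -0.3442373   0.02      ]
[ 0.38671394 -0.27732743  0.02      ]
[ 0.43177344 -0.14504648  0.02      ]
```

View pics/top0z.png

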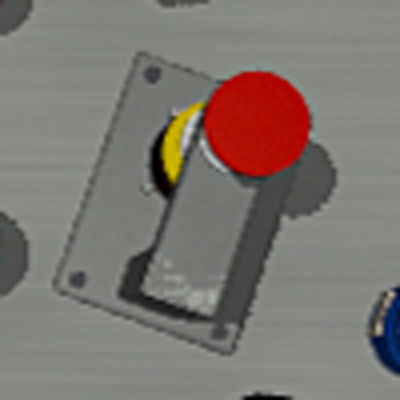

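View pics/side0z.png

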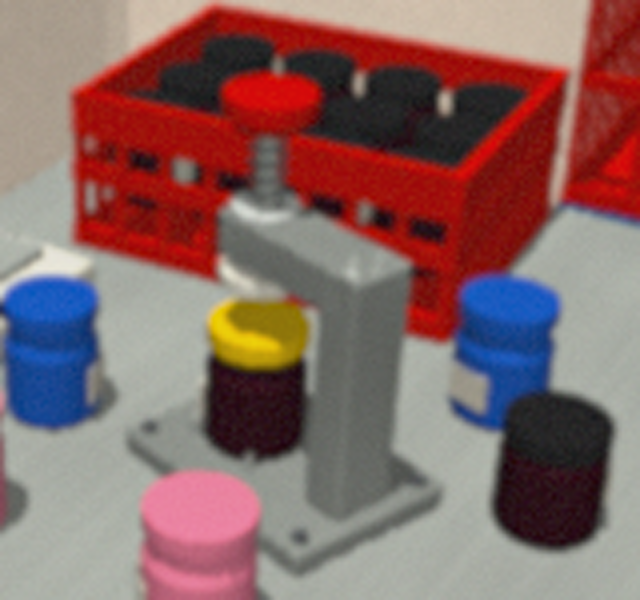

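The red knob of the jar press measures (0.523, -0.247). I'll close the gripper, rise clear, then travel over it.

Request:
arm_command([
  [-1,0,0,-0.4,0,0,0],
  [-1,0,0,-0.75,0,0,0],
  [-1,0.4,-0.2,-0.75,0,0,0],
  [-1,0.8,-0.4,-0.75,0,0,0],
  [-1,1,-0.5,-0.75,0,0,0],
  [-1,1,-0.5,-0.75,0,0,0],
], newtons=40)

```text
clock: 0.85
position: [0.3721, -0.4311, 0.3608]
tool_rot: [-3.141, -0.001, 0.445]
force: [-1.0, -0.4, -0.6]
grip_width: -0.0001
```

Request:
arm_command([
  [-1,0.3,-0.15,0,0,0,0],
  [-1,0.65,-0.3,0,0,0,0],
  [-1,1,-0.5,0,0,0,0],
  [-1,1,-0.5,0,0,0,0],
  [-1,1,-0.5,0,0,0,0],
])

```text
clock: 1.48
position: [0.4731, -0.3031, 0.3606]
tool_rot: [-3.142, 0.001, 0.439]
force: [-0.2, -1.1, 0.5]
grip_width: 0.0002
```

```bash
cat > st.py <<'E'
from h import *
from workcell import telemetry
from scipy.spatial.transform import Rotation as Ro
s=telemetry.observe();R=Ro.from_euler('xyz',s['tool_rot']).as_matrix()
print(s['clock'],s['position'],s['tool_rot'],s['force'],s['grip_width'])
print("to knob units",R.T@(np.array([.523,-.2465,.33-0.0])-s['position'])/.15)
E
python3 st.py
```

```text
1.475 [ 0.47309991 -0.30308509  0.36055825] [-3.14156858e+00  8.07732602e-04  4.38853672e-01] [-0.17625189 -1.06969955  0.51833206] 0.00016645519322077792
to knob units [ 0.4615954  -0.2001311   0.20335372]
```

Request:
arm_command([
  [-1,0.23,-0.1,0,0,0,0],
  [-1,0.46,-0.2,0,0,0,0],
  [-1,0.46,-0.2,0.1,0,0,0],
  [-1,0.46,-0.2,0.2,0,0,0],
  [-1,0.46,-0.2,0.2,0,0,0],
])

```text
clock: 2.1
position: [0.522, -0.2469, 0.3294]
tool_rot: [-3.14, 0.002, 0.438]
force: [-0.2, 0.2, -0.5]
grip_width: -0.0002
```

```bash
python3 st.py; python3 - <<'E'
from workcell import cams
import cv2,numpy as np
a=cams.grab_frame("side")[100:300,220:480];b=cams.grab_frame("top")[140:340,240:500]
cv2.imwrite("pics/a1.png",cv2.resize(np.vstack([a,b])[:, :],None,fx=1.5,fy=1.5,interpolation=2))
E
```

```text
2.1 [ 0.52197703 -0.24688716  0.329438  ] [-3.14018081e+00  2.01186422e-03  4.37581841e-01] [-0.1677032   0.22416541 -0.48690073] -0.00019928519678917298
to knob units [ 0.00726342  0.00054668 -0.00376207]
```

View pics/a1.png

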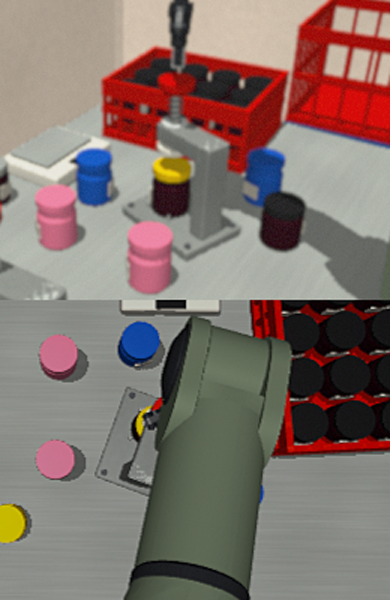

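The side view shows the shut fingers centred just above the red knob at about (175,80) in the composite. Next I'll go down slowly to contact.

Request:
arm_command([
  [-1,0,0,0.06,0,0,0],
  [-1,0,0,0.11,0,0,0],
  [-1,0,0,0.13,0,0,0],
  [-1,0,0,0.15,0,0,0],
  [-1,0,0,0.17,0,0,0],
  [-1,0,0,0.19,0,0,0],
  [-1,0,0,0.19,0,0,0],
])

```text
clock: 3.08
position: [0.5234, -0.2456, 0.3025]
tool_rot: [3.141, -0.0, 0.44]
force: [-2.4, 0.7, 6.4]
grip_width: -0.0
```

Request:
arm_command([
  [-1,0,0,0.03,0,0,0],
  [-1,0,0,0.06,0,0,0],
  [-1,0,0,0.09,0,0,0],
  [-1,0,0,0.12,0,0,0],
  [-1,0,0,0.15,0,0,0],
  [-1,0,0,0.18,0,0,0],
  [-1,0,0,0.2,0,0,0],
  [-1,0,0,0.2,0,0,0],
])

```text
clock: 4.08
position: [0.5235, -0.2456, 0.2731]
tool_rot: [3.141, -0.001, 0.44]
force: [-4.4, 2.2, 12.9]
grip_width: -0.0001
```

Request:
arm_command([
  [-1,0,0,0.015,0,0,0],
  [-1,0,0,0.03,0,0,0],
  [-1,0,0,0.04,0,0,0],
  [-1,0,0,0.045,0,0,0],
  [-1,0,0,0.05,0,0,0],
  [-1,0,0,0.05,0,0,0],
])

```text
clock: 4.82
position: [0.5236, -0.2456, 0.2669]
tool_rot: [3.14, -0.001, 0.44]
force: [-11.0, 4.7, 32.1]
grip_width: -0.0001
```

Request:
arm_command([
  [-1,0,0,0.005,0,0,0],
  [-1,0,0,0.005,0,0,0],
  [-1,0,0,0.005,0,0,0],
  [-1,0,0,0.005,0,0,0],
])

```text
clock: 5.32
position: [0.5236, -0.2457, 0.2669]
tool_rot: [3.14, -0.002, 0.439]
force: [-14.5, 6.0, 40.4]
grip_width: 0.0001
```

```bash
python3 st.py; python3 - <<'E'
from workcell import cams
import cv2,numpy as np
a=cams.grab_frame("side")[130:280,270:430]
cv2.imwrite("pics/a2.png",cv2.resize(a,None,fx=4,fy=4,interpolation=2))
E
```

```text
5.325 [ 0.52358555 -0.24567107  0.26686473] [ 3.13962226e+00 -1.52023213e-03  4.39439175e-01] [-14.54578316   6.0333686   40.4102667 ] 0.00010430526064118851
to knob units [-0.00524393  0.00416978 -0.42090287]
```

View pics/a2.png

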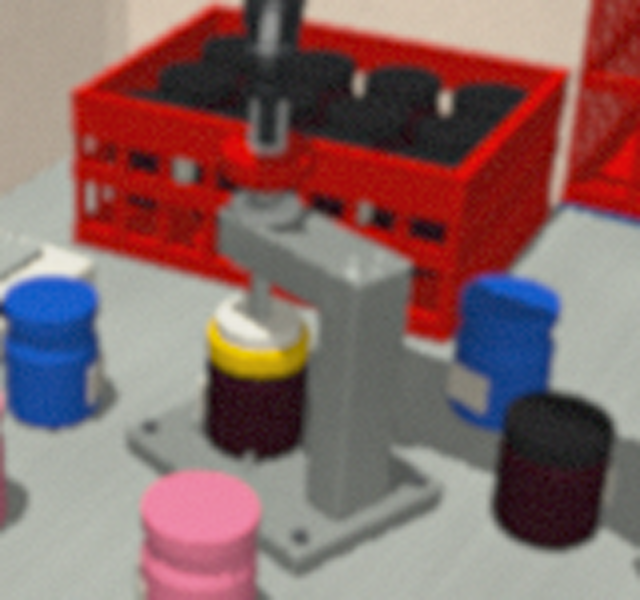

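The white pad is on the yellow lid at the bottom stop: TCP z is 0.2669, the force rose to 40 N and z stayed put. Now I'll raise the knob slowly at about 20 mm/s.

Request:
arm_command([
  [-1,0,0,-0.015,0,0,0],
  [-1,0,0,-0.03,0,0,0],
  [-1,0,0,-0.045,0,0,0],
  [-1,0,0,-0.06,0,0,0],
  [-1,0,0,-0.075,0,0,0],
  [-1,0,0,-0.09,0,0,0],
  [-1,0,0,-0.105,0,0,0],
  [-1,0,0,-0.12,0,0,0],
])

```text
clock: 6.38
position: [0.5234, -0.2456, 0.2829]
tool_rot: [3.141, -0.001, 0.44]
force: [-3.3, 1.1, 11.6]
grip_width: -0.0002
```

Request:
arm_command([
  [-1,0,0,-0.017,0,0,0],
  [-1,0,0,-0.034,0,0,0],
  [-1,0,0,-0.051,0,0,0],
  [-1,0,0,-0.068,0,0,0],
  [-1,0,0,-0.085,0,0,0],
  [-1,0,0,-0.102,0,0,0],
  [-1,0,0,-0.119,0,0,0],
  [-1,0,0,-0.136,0,0,0],
])

```text
clock: 7.38
position: [0.5234, -0.2456, 0.3029]
tool_rot: [3.141, -0.0, 0.44]
force: [-2.3, 0.4, 6.1]
grip_width: 0.0002
```

Request:
arm_command([
  [-1,0,0,-0.012,0,0,0],
  [-1,0,0,-0.024,0,0,0],
  [-1,0,0,-0.036,0,0,0],
  [-1,0,0,-0.048,0,0,0],
  [-1,0,0,-0.06,0,0,0],
  [-1,0,0,-0.08,0,0,0],
])

```text
clock: 8.12
position: [0.5233, -0.2456, 0.3145]
tool_rot: [-3.141, 0.0, 0.44]
force: [-0.7, -0.2, -0.6]
grip_width: 0.0
```

Request:
arm_command([
  [-1,0,0,-0.2,0,0,0],
  [-1,0,0,-0.4,0,0,0],
  [-1,-0.3,0.15,-0.4,0,0,0],
  [-1,-0.6,0.3,-0.4,0,0,0],
  [-1,-1,0.5,-0.4,0,0,0],
  [-1,-1,0.5,-0.4,0,0,0],
  [-1,-1,0.5,-0.4,0,0,0],
])

```text
clock: 9.0
position: [0.4195, -0.3773, 0.3745]
tool_rot: [-3.142, -0.0, 0.439]
force: [0.2, 0.5, -0.7]
grip_width: 0.0002
```

```bash
python3 st.py; python3 - <<'E'
from workcell import cams
import cv2,numpy as np
from h import *
a=cams.grab_frame("side");b=cams.grab_frame("top");cv2.imwrite("pics/side3.png",a)
cv2.imwrite("pics/a3.png",np.hstack([cv2.resize(a[130:280,270:430],None,fx=2.5,fy=2.5,interpolation=2),cv2.resize(b[185:335,270:430],None,fx=2.5,fy=2.5,interpolation=2)]))
for im in(cv2.imread("pics/side0.png"),a):
    h=cv2.cvtColor(im,cv2.COLOR_BGR2HSV);m=((h[...,0]>20)&(h[...,0]<35)&(h[...,1]>150)).astype('uint8');ys,xs=np.nonzero(m[195:230,315:355]);print("yellow",xs.mean()+315,ys.min()+195,ys.max()+195)
    k=red(im)[140:168,322:354];ys,xs=np.nonzero(k[:,10:22]);print("knob top row",ys.min()+140)
E
```

```text
9.0 [ 0.41954255 -0.3773023   0.37454418] [-3.14155510e+00 -3.01658445e-04  4.39155230e-01] [ 0.17942716  0.47037813 -0.67889342] 0.0001634506768602342
to knob units [ 0.99493944 -0.49600949  0.29727995]
yellow 334.1080332409972 206 222
knob top row 140
yellow 333.92541436464086 208 224
knob top row 140
```

View pics/a3.png

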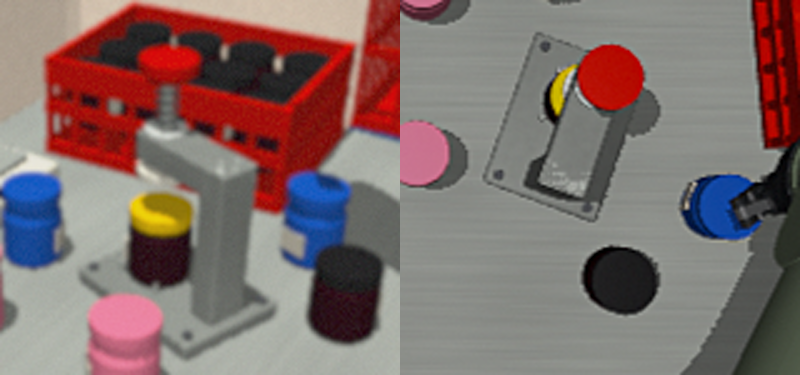

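The knob is back up at its original row. The yellow lid sits 2 px lower in the side view, which fits about 7 mm of travel, and the jar hasn't shifted. Handing in.

```bash
python3 -c "
from workcell import job
print(job.job_done())"
```

```text
the job is handed in; nothing more can be done
None
```

I pushed the jar press's red knob down to the bottom stop with the closed fingertips and held it for about half a second. I then let it rise under the fingers at about 20 mm/s, taking a little over 2 s, lifted off, and handed the job in at about 9 s. No verdict was reported.

- **Bottom stop:** the tool stopped at z = 0.2669 m, where the fully pressed knob should be. The vertical force rose to about 40 N there without any further travel.
- **Return:** the force fell from 11.6 N to 6.1 N as the knob came up and was near zero after lift-off. In the last pictures the knob stands raised again, as before; I judged that by eye, because the pixel check on the knob's height picked up the red crate behind it and told me nothing.
- **Lid and jar:** the lid sits 2 px lower in the side view, which matches the expected travel of about 7 mm. One pixel is about 3 mm, so this is only a rough check. The jar stands upright in its place, its sideways shift under 0.2 px.
- **Empty press:** the arm never went near it. The gripper was clear of everything at hand-in.

The fingertips also carried a side force of up to about 16 N at the bottom, from friction on the knob, with no visible effect.

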